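# Ballast a batting tee, then squeeze its button and hold it extended

### The job

Lower the steel ballast plate over the two pins of the batting tee's foot, keeping hold of it until it is down, and let go of it once it lies flush. Then take the tee's head so that your grip squeezes the side button fully in, pull the post straight up past its first stop to its second stop (fully extended), and finish while holding it there with the button still squeezed in and the plate still flush. Leave the carton, the bat and the jar alone.

Things in the scene. Friction and masses are not known exactly. Their poses are not given: they have to be found in the camera images.
- foot: the batting tee's foot: a black plastic slab 200 x 280 mm (x, y), its top 24 mm above the counter, fixed to the counter. Origin under its centre, z up. On it stand two steel locating pins and, at y = +90 mm, a black upright outer tube 40 mm in diameter whose top is 144 mm above the counter. A grey head with a rubber cup sits on the post that slides in this tube
- seat (a point): the point on the foot's top face (24 mm above the counter) midway between the two locating pins, at (0, -50, 24) mm in the foot's frame, with the foot's axes. The pins stand at x = -55 and +55 mm from it; each is 12 mm in diameter and 24 mm high, the top 8 mm tapering to 5 mm
- plate: the loose ballast plate on the counter: dark steel, 170 x 60 x 10 mm (x, y, z), 0.5 to 0.8 kg. Origin at the centre of its underside, z up. Two 14 mm through holes at x = -55 and +55 mm. A grip rib along x on the middle of its top, 70 mm long, 14 mm wide (y), up to 48 mm above the underside. It fits the pins either way round; seated, its origin is at seat
- head: the grey head on the tee's post: a block 40 x 30 x 44 mm (x, y, z), origin at the centre of its underside, axes as the foot's; underside 159 mm above the counter with the post down. A black rubber cup, 30 mm wide, 14 mm high, tops it. Grip it from above across y, one pad on the button, the other on its -y face: 36 mm wide with the button out, 31 mm with it in
- button_face (a point): centre of the outer face of the black release button, 24 x 18 mm (x, z), on the head's +y side, standing out 6 mm from it, 22 mm above the head's underside (181 mm above the counter when the post is down). It moves with the button and the head
- button (a joint): travel of the release button towards -y of the head: 0 m out, 0.005 m fully in; a spring of about 2 N at the start, 10 N fully in, pushes it out. While in, it frees the post; while out, the post is latched when at a stop
- post (a joint): height of the post above its lowest position: 0 m latched down (start), 0.050 first stop, 0.100 second stop, solid end just past it at 0.102 m. Post and head weigh about 0.2 kg, friction 1 N. With the button held in, the post passes the first stop freely; with it let out, it latches there; between stops it drops if let go
- carton: bystander: a cardboard carton 80 x 100 x 60 mm, origin under its centre
- bat: bystander: a table-tennis bat lying flat, blade 150 mm across and 10 mm thick, origin under the blade's centre, handle along +x to 175 mm
- jar: bystander: a jar 56 mm in diameter, 75 mm high, origin under its centre
Things that resemble listed ones, but are neither listed nor needed, are in the scene too. Of the things that look like the plate, take the one that is farthest to the robot's left at the start.

How it is judged:
By the outcome, as a careful person would: the job done as asked, in the order asked, and still so for the second after the job is handed in, while the arm keeps its last pose, push and grip.
It also fails if it takes over 67 s, if anything falls off the work surface, if the arm or the gripper's body presses on something with over 40 N, if the wrist force passes 120 N, or if a joint passes its speed limit or range.

### The arm

A 7-joint arm with a two-finger parallel gripper is mounted at the origin on the work surface. World frame = base frame: x ahead of the robot, y to its left, z up, the work surface at z = 0. Lengths are in mm, angles in rad, forces in N, time in s.
With the tool pointing down it reaches from about 400 to 875 mm from the base axis. Payload 4.4 kg.
Tool frame: the origin (TCP) lies at the very end of the fingers, on their centre line; the grasp point (between the pads) lies 19 mm behind it; y points along the fingers, x is the direction in which the jaws open and shut, and the axes are right-handed (so a half turn about y gives the same grasp; the last joint's range is limited). The gripper opens to 85 mm and grips with 20 to 120 N. Pads are 22 mm wide; open, the fingers measure 114 mm over their backs; the gripper's body (76 mm by 85 mm) begins 54 mm behind the grasp point. The pads swing forward as they close: fully open they stand 13 mm farther back than shut.
Start: joints at [1.042, 0.628, 0.038, 1.517, -0.027, 0.996, -0.02], TCP at [290.224, -581.625, 231.313] pointing down, gripper open.
Joint ranges: [-3.06, 3.06], [-0.37, 2.12], [-1.25, 1.32], [0.18, 2.47], [-1.1, 4.24], [0.23, 1.98], [-2.94, 2.94]. Speed limits (rad/s): [2.57, 2.57, 3.14, 3.14, 3.14, 3.14, 3.14].

### API

Orientations are given as [roll, pitch, yaw] about the fixed x, y, z axes, in that order (R = Rz(yaw) Ry(pitch) Rx(roll)).
In Python, from cell import readout, eyes, finish_job gives the robot as it stands. The module is installed in compiled form; this text tells all that it offers.
- The arm moves only by the tool apply_moves, never from a script. Its argument "commands" is a list that holds one entry, the list of rows, each a list of 6 numbers: the shift along the tool's x, y, z in units of 0.04 m (1.0 is 0.04 m), then the turn, a rotation vector about the tool's x, y, z in units of 5 degrees (1.0 is 5 degrees). A call has 1 to 8 rows; each row shifts and turns the pose as measured when the row begins, along the tool's axes as they then stand; what a row does not reach is not made up. A row lasts 1/12 s, in which the tool goes at most 41.7 mm and 7.16 degrees, less where a joint would pass 70% of its speed; a pose out of reach is approached as far as the arm can. A call with a number of a shift or a turn outside -1 to 1 is refused whole. A call with a gripper value outside its range is refused whole. "claw" is the finger opening in mm, from 0 to 85.4, set as the call begins (left out, the last holds). The fingers move at their own pace and stop on an object; the grip force is fixed at half the most. Time passes only in rows, so rows that do not move let the fingers close. It gives the time, the measured TCP pose, the force and the opening at its end, in the units of the state.
- readout.read_state(): the state, without advancing time (a new reading comes with each control period).
- eyes.get_image(name): name is "scene" or "top" or "wrist"; returns a dict with "image" (420x560x3 uint8, red, green, blue), "mtx" (3x3 intrinsics, pixels), "rvec" (rotation vector, rad) and "tvec" (3), from world to camera coordinates, as OpenCV has them. Camera axes: x right, y down, z forward; pixel columns grow to the right and rows downward; lengths in mm; the calibration is good to about 2 mm. The wrist camera is an equidistant fisheye: a pixel r from the principal point sees the ray r / f radians off the axis. A picture is of the moment at which its call begins. There is no depth.
- finish_job(): hands the job in, once; it reports no verdict.
The state is a dict: "clock": time; "qpos": joint angles; "qd": joint speeds; "tau": joint torques, N m; "eef_pos": TCP position; "tool_rot": TCP orientation; "force": force on the tool from outside, world axes, zero at the start; "torque": the same for the moment, N m; "width": finger opening in mm.
Only numpy, scipy, OpenCV 4.12 (cv2) and the standard library are available. Lean on these libraries where they do the work, as an engineer would, in place of code of your own. Each camera call takes 0.05 s, during which the arm holds its last target. There are 200 camera calls.

## Working session

There is one attempt and no reset: what is moved stays moved. The work goes in short steps, Python scripts to look and compute and a tool call to move; the robot and the scene stay as the last step left them, time stands still between calls to the robot, and variables do not carry over. Pictures are saved under pics/ and viewed, about 8 in all and at most 12, crops included, and the job is handed in when it is done.

Besides the shell and the picture viewer there is one more tool, called after "Emit:" as name([rows], argument=value, ...), one row to a line, values as JSON. apply_moves: Moves the arm, as the interface text tells. Shifts and turns lie within -1 to 1; 1 stands for 0.04 m of shift or 5 degrees of turn. Its arguments: {"type":"object","properties":{"commands":{"type":"array"},"claw":{"type":"number"}},"required":["commands"]}

```bash
mkdir -p pics; cat > h.py <<'E'
import numpy as np, cv2
from cell import readout, eyes, finish_job
def save(n,f):
    d=eyes.get_image(n); cv2.imwrite(f'pics/{f}.png',d['image'][:,:,::-1]); np.savez(f'pics/{f}.npz',**{k:d[k] for k in('image','mtx','rvec','tvec')}); return d
def ray(d,uv,z):
    R=cv2.Rodrigues(np.array(d['rvec'],float))[0]; t=np.array(d['tvec'],float).ravel(); C=-R.T@t
    K=d['mtx']; v=R.T@np.linalg.inv(K)@np.array([uv[0],uv[1],1.]); return C+v*(z-C[2])/v[2]
def proj(d,P):
    return cv2.projectPoints(np.array(P,float).reshape(-1,3),np.array(d['rvec'],float),np.array(d['tvec'],float),np.array(d['mtx'],float),None)[0].reshape(-1,2)
E
python3 - <<'E'
from h import *
print(readout.read_state())
a=save('top','top0');b=save('scene','scene0')
for d in(a,b): print(d['mtx'],d['rvec'],d['tvec'])
for f in('top0','scene0'):
    i=cv2.imread(f'pics/{f}.png'); cv2.imwrite(f'pics/{f}b.png',cv2.resize(i,(800,600),interpolation=cv2.INTER_CUBIC))
E
```

```text
{'clock': 0.0, 'qpos': array([ 1.04216312,  0.62933598,  0.03844446,  1.51836196, -0.02699296,
        0.99631107, -0.01997068]), 'qd': array([ 0.00079283,  0.00111015, -0.00042203, -0.0007194 ,  0.00063031,
        0.00091778, -0.00142273]), 'tau': array([-1.18080050e-03, -5.63411522e+01,  1.22576449e+00, -1.93452805e+01,
        1.10262146e-02,  1.03773444e-02, -7.67516781e-06]), 'eef_pos': array([ 289.95890283, -581.0432988 ,  230.39765326]), 'tool_rot': array([-1.57082818,  0.001898  , -1.10793189]), 'force': array([-0.02630321,  0.04347583,  0.35222549]), 'torque': array([0.02653145, 0.0140242 , 0.00827296]), 'width': 85.72540330298249}
[[507.55603723   0.         281.95488133]
 [  0.         507.55603723 220.90492932]
 [  0.           0.           1.        ]] [ 2.10557342 -2.12316643  0.22902045] [-107.4773731   540.11165753 1631.74309629]
[[390.17881858   0.         283.04630413]
 [  0.         390.17881858 211.29625975]
 [  0.           0.           1.        ]] [ 0.73799908  2.80451589 -0.79325584] [ 499.48787954  -87.63713137 1358.18782018]
```

View pics/top0b.png

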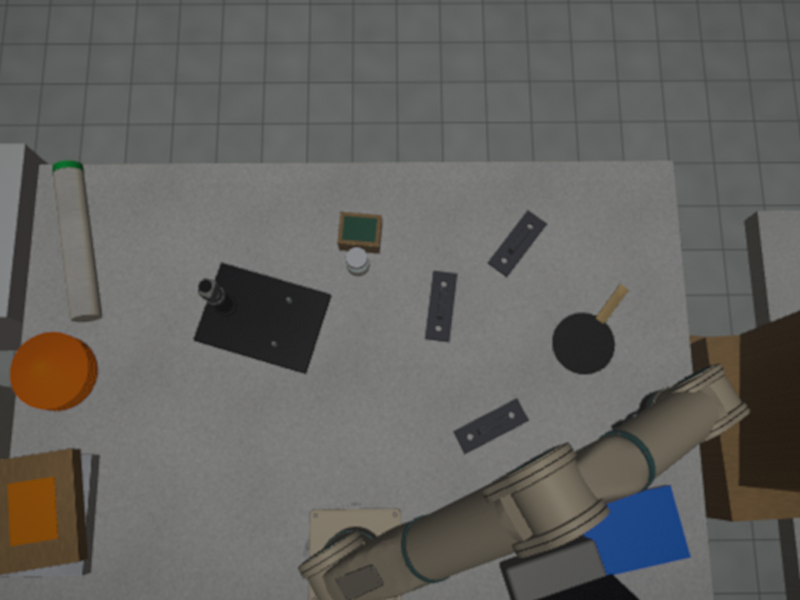

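View pics/scene0b.png

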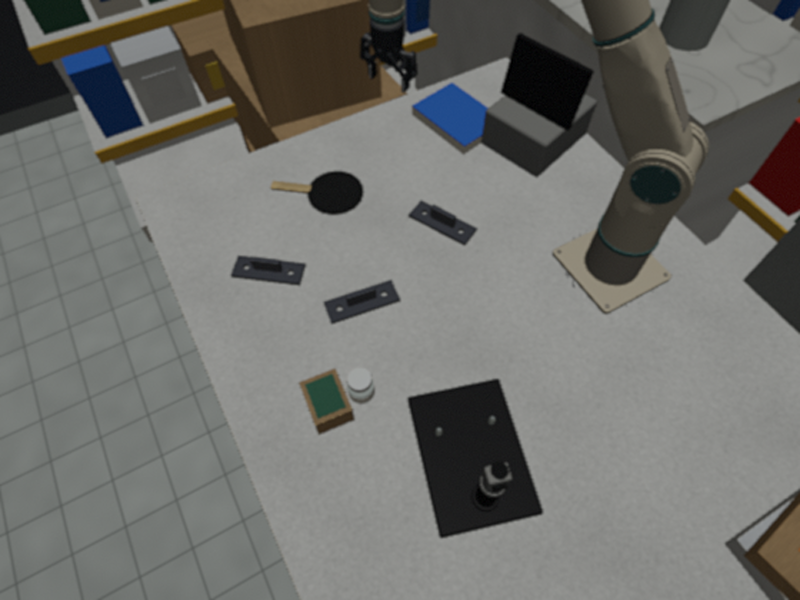

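Three plates in the top view (800x600 picture): (441,306), (491,426) and (517,243). The one at (441,306) has the largest world y, so it is farthest left. The foot is at (262,318), with its pins at (289,299) and (274,344) and the head at (208,288). Next are enlarged crops of the foot and the chosen plate in both views.

```bash
python3 - <<'E'
from h import *
t=cv2.imread('pics/top0.png');s=cv2.imread('pics/scene0.png')
def c(i,x,y,w,h,k): return cv2.resize(i[y:y+h,x:x+w],None,fx=k,fy=k,interpolation=cv2.INTER_CUBIC)
im=np.zeros((600,800,3),np.uint8)
im[:400,:480]=c(t,130,175,120,100,4)      # foot top  4x
im[:320,480:800]=c(t,280,180,80,80,4)     # plate top 4x
cv2.imwrite('pics/crop1.png',np.clip(im.astype(float)*1.7,0,255))
im[:]=0
im[:480,:440]=c(s,280,260,110,120,4)
im[:240,440:800]=c(s,210,180,90,60,4)
cv2.imwrite('pics/crop2.png',np.clip(im.astype(float)*1.7,0,255))
E
```

```text
[ WARN:0@0.163] global loadsave.cpp:1063 imwrite_ Unsupported depth image for selected encoder is fallbacked to CV_8U.
```

View pics/crop1.png

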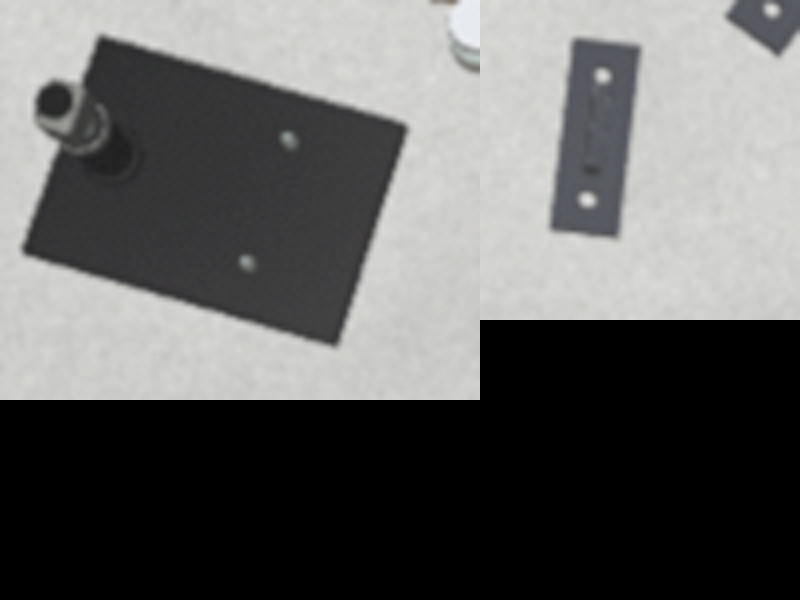

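View pics/crop2.png

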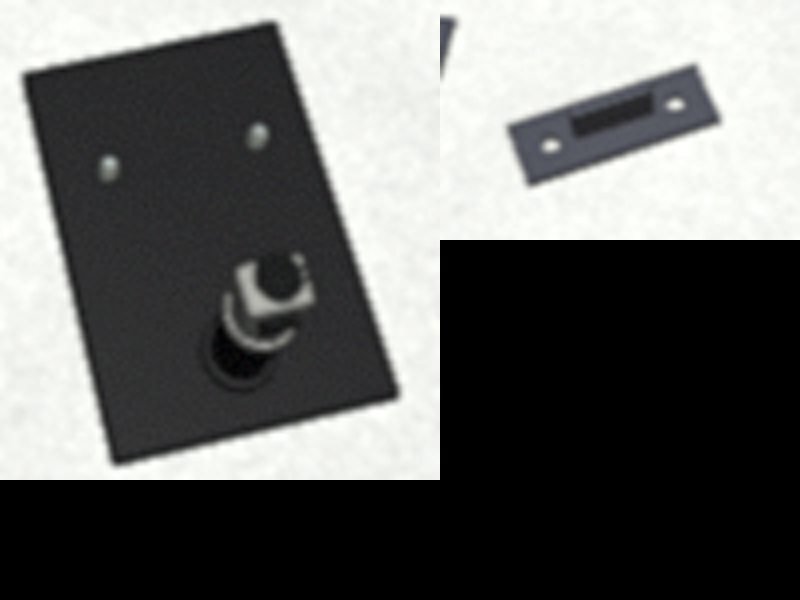

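```bash
cat > fit.py <<'E'
from h import *
from scipy.optimize import least_squares
T=dict(np.load('pics/top0.npz'));S=dict(np.load('pics/scene0.npz'))
def full(p,ox,oy,cx,cy): p=np.array(p,float); return (p-[cx,cy]+.5)/4-.5+[ox,oy]
def world(q,L):
    c,s=np.cos(q[2]),np.sin(q[2]); L=np.array(L,float)
    return np.c_[q[0]+c*L[:,0]-s*L[:,1], q[1]+s*L[:,0]+c*L[:,1], L[:,2]]
def fit(L,obs,n):
    for cams in (obs,obs[:1],obs[1:]):
        r=least_squares(lambda q:np.concatenate([(proj(d,world(q,L))-o).ravel() for d,o in cams]),[500,0,-.2])
        print(n,r.x[:2].round(1),np.degrees(r.x[2]).round(2),'rms',np.sqrt(np.mean(r.fun**2)).round(2),r.fun.reshape(-1,2).round(1).tolist() if cams is obs else '')
        if cams is obs: q=r.x
    return q
L=[[100,140,24],[-100,140,24],[100,-140,24],[-100,-140,24],[55,-50,40],[-55,-50,40]]
f=fit(L,[(T,full([[100,37],[22,250],[407,125],[338,345],[289,140],[247,262]],130,175,0,0)),
 (S,full([[115,463],[398,397],[25,73],[277,22],[109,167],[258,136]],280,260,0,0))],'foot')
P=[[85,30,10],[85,-30,10],[-85,-30,10],[-85,30,10],[55,0,5],[-55,0,5]]
p=fit(P,[(T,full([[573,39],[640,46],[617,237],[551,230],[602,76],[588,200]],280,180,480,0)),
 (S,full([[530,185],[509,127],[696,65],[720,122],[550,146],[676,104]],210,180,440,0))],'plate')
print('seat',world(f,[[0,-50,24]]),'head',world(f,[[0,90,159]]))
for uv in [(491,426),(517,243)]: print(ray(T,np.array(uv)*.7,10))
print(readout.read_state()['tool_rot'])
E
python3 fit.py
```

```text
foot [546.9 221.5] -17.22 rms 0.67 [[-0.2, -1.1], [-0.8, 0.4], [0.5, -0.3], [-0.7, 0.5], [0.1, -0.3], [0.0, 0.0], [-0.8, 0.8], [1.5, 0.1], [-1.3, -0.7], [0.3, -1.2], [0.1, -0.3], [0.2, -0.5]]
foot [546.4 221. ] -16.95 rms 0.48 
foot [547.3 221.9] -17.4 rms 0.77 
plate [ 573.  -203.5] -7.74 rms 0.39 [[-0.2, -0.2], [0.2, 0.1], [0.4, 0.3], [-0.6, -0.1], [0.1, 0.3], [-0.1, 0.2], [-0.7, 0.1], [-0.9, 0.0], [0.1, -0.3], [0.6, -0.6], [0.4, 0.4], [0.0, 0.4]]
plate [ 573.3 -203.6] -7.54 rms 0.27 
plate [ 572.7 -203.3] -7.98 rms 0.46 
seat [[532.15047681 173.78639736  24.        ]] head [[573.58723931 307.51371212 159.        ]]
[ 285.49691945 -314.80481677   10.        ]
[ 728.73100579 -393.72031767   10.        ]
[-1.5707997   0.00166473 -1.1080012 ]
```

Emit:
apply_moves([
  [[0,0,0,0,0.98,0],[0,0,0,0,0.98,0],[0,0,0,0,0.98,0],[0,0,0,0,0.98,0],[0,0,0,0,0.98,0],[0,0,0,0,0.98,0],[0,0,0,0,0.98,0]],
], claw=85)

```text
clock: 0.68
eef_pos: [288.6, -578.7, 226.6]
tool_rot: [-1.576, 0.008, -1.734]
force: [0.3, -0.3, 0.4]
width: 85.1
```

```bash
cat >> h.py <<'E'
from scipy.spatial.transform import Rotation as Ro
def go(p,yaw):
    s=readout.read_state(); R=Ro.from_euler('xyz',s['tool_rot']); Rt=Ro.from_euler('xyz',[-np.pi/2,0,np.radians(yaw)])
    print('clk',round(s['clock'],2),'pos',s['eef_pos'].round(1),'rot',np.degrees(s['tool_rot']).round(2),'w',round(s['width'],1),'F',s['force'].round(1),'q',s['qpos'].round(2))
    print('shift units',(R.inv().apply(np.array(p)-s['eef_pos'])/40).round(3),'turn units',np.degrees((R.inv()*Rt).as_rotvec()/5).round(3))
E
python3 -c "
from h import *
go([573,-203.5,120],-97.7)"
```

```text
clk 0.68 pos [ 288.6 -578.7  226.6] rot [-90.3    0.48 -99.33] w 85.1 F [ 0.3 -0.3  0.4] q [ 0.94  0.64  0.21  1.53 -0.15  1.   -0.54]
shift units [-10.386   2.722   5.51 ] turn units [ 0.058 -0.325 -0.096]
```

Emit:
apply_moves([
  [[-0.8,0,0.42,0,-0.1,0],[-0.8,0,0.42,0,-0.1,0],[-0.8,0,0.42,0,-0.1,0],[-0.8,0,0.42,0,0,0],[-0.8,0,0.42,0,0,0],[-0.8,0,0.42,0,0,0],[-0.8,0,0.42,0,0,0],[-0.8,0,0.42,0,0,0]],
])

```text
clock: 1.35
eef_pos: [455.9, -345.2, 222.2]
tool_rot: [-1.586, 0.004, -1.731]
force: [1.2, -0.2, 0.5]
width: 85.3
```

```bash
python3 -c "
from h import *
go([573,-203.5,120],-97.7)"
```

```text
clk 1.35 pos [ 455.9 -345.2  222.2] rot [-90.88   0.21 -99.17] w 85.3 F [ 1.2 -0.2  0.5] q [ 0.46  0.54  0.22  1.74 -0.14  0.89 -1.  ]
shift units [-3.954  2.534  2.365] turn units [ 0.176 -0.294 -0.045]
```

Emit:
apply_moves([
  [[-0.65,0.3,0.4,0.05,-0.1,0],[-0.65,0.3,0.4,0.05,-0.1,0],[-0.65,0.3,0.4,0.05,-0.1,0],[-0.65,0.3,0.4,0.05,0,0],[-0.65,0.3,0.4,0.05,0,0],[-0.65,0.3,0.4,0.05,0,0],[0,0.3,0,0,0,0],[0,0,0,0,0,0]],
])

```text
clock: 2.02
eef_pos: [583.0, -183.0, 133.3]
tool_rot: [-1.558, 0.01, -1.687]
force: [-1.8, -0.4, -0.6]
width: 85.2
```

```bash
python3 -c "
from h import *
go([573,-203.5,75],-97.7)"
```

```text
clk 2.02 pos [ 583.  -183.   133.3] rot [-89.28   0.6  -96.68] w 85.2 F [-1.8 -0.4 -0.6] q [ 0.16  0.69  0.17  1.74 -0.19  0.72 -1.25]
shift units [ 0.555  1.448 -0.208] turn units [-0.143  0.203 -0.121]
```

Emit:
apply_moves([
  [[0.3,0.5,-0.1,-0.1,0.1,-0.1],[0.25,0.5,-0.1,0,0.1,0],[0,0.4,0,0,0,0],[0,0,0,0,0,0],[0,0,0,0,0,0]],
])

```text
clock: 2.43
eef_pos: [572.7, -204.9, 76.4]
tool_rot: [-1.567, 0.001, -1.705]
force: [0.4, -1.0, 0.6]
width: 85.1
```

```bash
python3 -c "
from h import *
go([573,-203.5,18],-97.7)"
```

```text
clk 2.43 pos [ 572.7 -204.9   76.4] rot [-8.980e+01  7.000e-02 -9.769e+01] w 85.1 F [ 0.4 -1.   0.6] q [ 0.2   0.77  0.16  1.77 -0.2   0.61 -1.23]
shift units [-3.400e-02  1.459e+00 -1.000e-03] turn units [-0.04   0.003 -0.013]
```

Emit:
apply_moves([
  [[-0.03,0.4,0,-0.04,0,0],[0,0.4,0,0,0,0],[0,0.3,0,0,0,0],[0,0.25,0,0,0,0],[0,0.1,0,0,0,0],[0,0,0,0,0,0]],
])

```text
clock: 2.93
eef_pos: [575.6, -205.8, 18.6]
tool_rot: [-1.564, -0.0, -1.707]
force: [-0.0, -0.5, -0.3]
width: 84.8
```

```bash
python3 - <<'E'
from h import *
go([573,-203.5,18],-97.7)
d=save('scene','s1'); i=d['image'][150:270,190:350,::-1]
cv2.imwrite('pics/s1c.png',cv2.resize(i,None,fx=5,fy=5,interpolation=cv2.INTER_CUBIC))
E
```

```text
clk 2.93 pos [ 575.6 -205.8   18.6] rot [-8.962e+01 -2.000e-02 -9.779e+01] w 84.8 F [-0.  -0.5 -0.3] q [ 0.21  0.86  0.14  1.78 -0.22  0.51 -1.21]
shift units [-0.048  0.014 -0.073] turn units [-0.076 -0.019  0.004]
```

View pics/s1c.png

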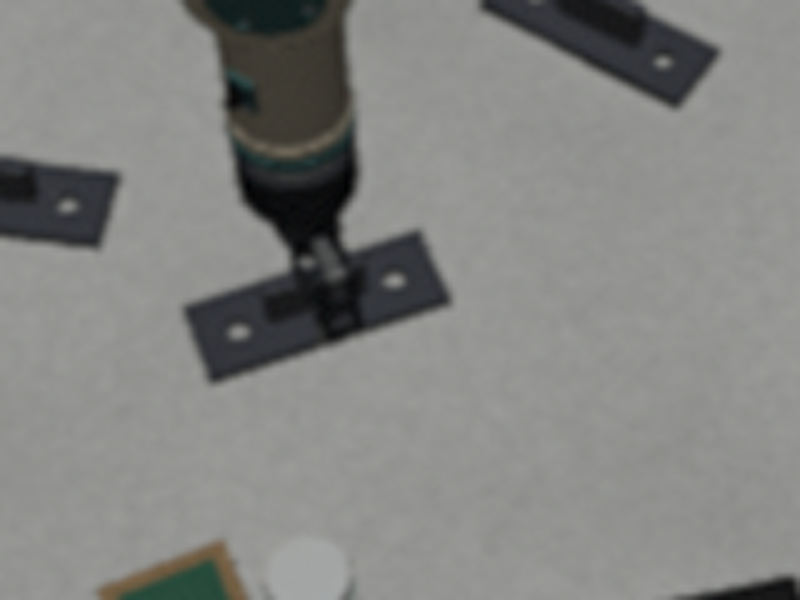

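The image shows the gripper over the left-most plate, fingers at about (335,290) straddling the rib, with holes at (238,331) and (395,281). I'm closing.

Emit:
apply_moves([
  [[-0.04,0,-0.07,-0.07,0,0],[0,0,0,0,0,0],[0,0,0,0,0,0],[0,0,0,0,0,0],[0,0,0,0,0,0],[0,0,0,0,0,0],[0,0,0,0,0,0],[0,0,0,0,0,0]],
], claw=0)

```text
clock: 3.65
eef_pos: [574.7, -204.1, 21.6]
tool_rot: [-1.566, -0.001, -1.707]
force: [0.3, 0.0, -1.3]
width: 12.7
```

Emit:
apply_moves([
  [[0,0,0,0,0,0],[0,0,0,0,0,0],[0,0,0,0,0,0],[0,0,0,0,0,0]],
])

```text
clock: 3.98
eef_pos: [574.7, -204.2, 21.6]
tool_rot: [-1.566, -0.001, -1.707]
force: [0.4, -0.3, -0.7]
width: 12.9
```

```bash
python3 - <<'E'
from h import *
go([573,-203.5,18],-97.7)
E
```

```text
clk 3.98 pos [ 574.7 -204.2   21.6] rot [-8.975e+01 -7.000e-02 -9.778e+01] w 12.9 F [ 0.4 -0.3 -0.7] q [ 0.21  0.86  0.14  1.78 -0.22  0.51 -1.22]
shift units [-0.011  0.091 -0.044] turn units [-0.051 -0.016  0.013]
```

Emit:
apply_moves([
  [[0,-0.3,0,0,0,0],[0,-0.5,0,0,0,0],[0,-0.6,0,0,0,0],[0,-0.6,0,0,0,0],[0,-0.6,0,0,0,0],[0,-0.5,0,0,0,0],[0,-0.2,0,0,0,0],[0,0,0,0,0,0]],
])

```text
clock: 4.65
eef_pos: [565.4, -200.3, 154.3]
tool_rot: [-1.589, 0.004, -1.707]
force: [0.3, 0.6, -7.6]
width: 13.1
```

```bash
python3 - <<'E'
from h import *
go([532,173.8,150],-107.2)
E
```

```text
clk 4.65 pos [ 565.4 -200.3  154.3] rot [-91.03   0.2  -97.79] w 13.1 F [ 0.3  0.6 -7.6] q [ 0.17  0.66  0.2   1.72 -0.17  0.79 -1.25]
shift units [-9.152  0.178 -2.092] turn units [ 0.209  1.883 -0.024]
```

Emit:
apply_moves([
  [[-0.3,0,-0.1,0.05,0.2,0],[-0.6,0,-0.15,0.05,0.2,0],[-0.7,0,-0.15,0.05,0.2,0],[-0.7,0,-0.15,0.05,0.2,0],[-0.7,0,-0.1,0,0.2,0],[-0.7,0,-0.1,0,0.2,0],[-0.7,0,-0.1,0,0.2,0],[-0.7,0,0,0,0.2,0]],
])

```text
clock: 5.32
eef_pos: [563.1, 2.2, 144.3]
tool_rot: [-1.589, -0.01, -1.871]
force: [-0.8, -0.6, -6.4]
width: 12.8
```

```bash
python3 - <<'E'
from h import *
go([532,173.8,150],-107.2)
E
```

```text
clk 5.32 pos [563.1   2.2 144.3] rot [ -91.04   -0.57 -107.17] w 12.8 F [-0.8 -0.6 -6.4] q [-0.23  0.64  0.27  1.83 -0.24  0.72 -1.7 ]
shift units [-3.867 -0.143 -2.012] turn units [0.208 0.004 0.114]
```

Emit:
apply_moves([
  [[-0.6,0,-0.3,0.1,0,0.05],[-0.6,-0.1,-0.3,0.1,0,0.05],[-0.6,0,-0.3,0,0,0],[-0.6,0,-0.3,0,0,0],[-0.5,0,-0.3,0,0,0],[-0.3,0,-0.2,0,0,0],[0,0,0,0,0,0],[0,0,0,0,0,0]],
])

```text
clock: 5.98
eef_pos: [524.6, 161.9, 135.7]
tool_rot: [-1.591, -0.007, -1.856]
force: [-0.4, -0.3, -7.4]
width: 13.0
```

```bash
python3 - <<'E'
from h import *
go([532,173.8,130],-107.2)
E
```

```text
clk 5.98 pos [524.6 161.9 135.7] rot [ -91.17   -0.41 -106.37] w 13.0 F [-0.4 -0.3 -7.4] q [-0.52  0.64  0.27  1.88 -0.27  0.68 -1.94]
shift units [-0.338  0.138  0.096] turn units [0.232 0.165 0.084]
```

Emit:
apply_moves([
  [[-0.17,0.3,0.05,0.12,0.1,0.05],[-0.17,0.4,0.05,0.12,0.07,0.04],[0,0.3,0,0,0,0],[0,0.1,0,0,0,0],[0,0,0,0,0,0],[0,0,0,0,0,0]],
])

```text
clock: 6.48
eef_pos: [530.5, 167.8, 86.4]
tool_rot: [-1.573, -0.007, -1.877]
force: [-0.0, 0.3, -7.3]
width: 12.7
```

```bash
python3 - <<'E'
from h import *
go([532,173.8,85],-107.2)
a=save('top','t2');b=save('scene','s2')
def c(i,x,y,w,h,k): return cv2.resize(i[y:y+h,x:x+w,::-1],None,fx=k,fy=k,interpolation=cv2.INTER_CUBIC)
im=np.zeros((600,800,3),np.uint8)
im[:500,:400]=c(a['image'],160,170,80,100,5)
im[:500,400:800]=c(b['image'],270,240,80,100,5)
cv2.imwrite('pics/c2.png',np.clip(im*1.7,0,255).astype(np.uint8))
E
```

```text
clk 6.48 pos [530.5 167.8  86.4] rot [ -90.15   -0.38 -107.55] w 12.7 F [-0.   0.3 -7.3] q [-0.52  0.72  0.25  1.9  -0.3   0.56 -1.95]
shift units [-0.153  0.034 -0.01 ] turn units [ 0.029 -0.071  0.075]
```

View pics/c2.png

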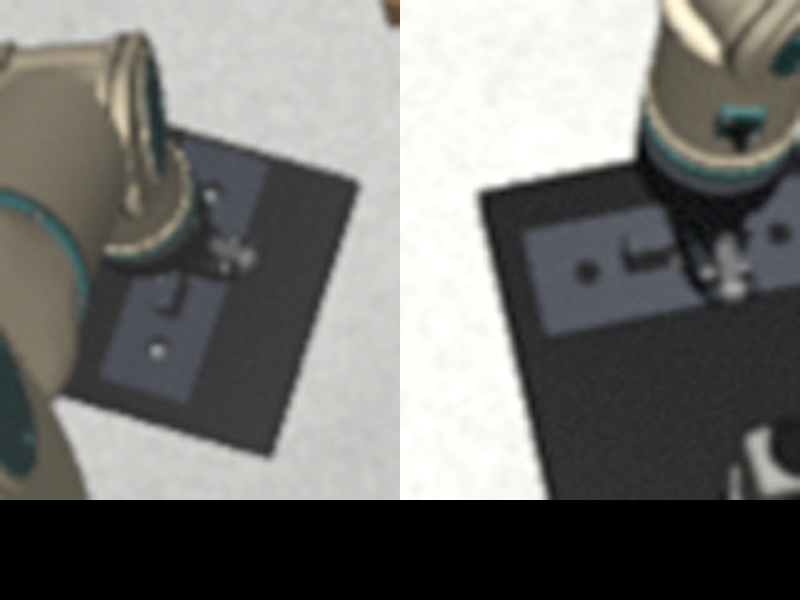

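```bash
cat > fit2.py <<'E'
from fit import *
def f5(p,ox,oy,cx): p=np.array(p,float); return (p-[cx,0]+.5)/5-.5+[ox,oy]
Z=64.8
Lt=[[85,-30,10],[-85,-30,10],[-85,30,10],[55,0,10],[-55,0,10]]
Ls=[[85,-30,10],[85,30,10],[55,0,10],[-55,0,10]]
ot=f5([[270,158],[192,403],[102,378],[211,192],[157,350]],160,170,0)
os=f5([[524,232],[547,335],[588,271],[779,233]],270,240,400)
up=lambda L,z:np.array(L,float)+[0,0,z]
def rs(q): return np.concatenate([(proj(T,world(q,up(Lt,q[3])))-ot).ravel(),(proj(S,world(q,up(Ls,q[3])))-os).ravel()])
r=least_squares(rs,[530,170,-.3,Z]); q=r.x
print('free z',q[:2].round(1),np.degrees(q[2]).round(2),q[3].round(1),np.abs(r.fun).max().round(2))
for w,(a,b) in dict(both=(1,1),top=(1,0),scene=(0,1)).items():
    r=least_squares(lambda q:rs([*q,Z])*np.r_[[a]*10,[b]*8],[530,170,-.3]); print(w,r.x[:2].round(1),np.degrees(r.x[2]).round(2),np.abs(r.fun).max().round(2),r.fun.round(1))
print('foot corners top',proj(T,world(f,[[100,-140,24],[-100,-140,24]])),f5([[358,183],[272,455]],160,170,0))
E
python3 fit2.py | grep -v '^foot \[\|^plate'
```

```text
seat [[532.15047681 173.78639736  24.        ]] head [[573.58723931 307.51371212 159.        ]]
[ 285.49691945 -314.80481677   10.        ]
[ 728.73100579 -393.72031767   10.        ]
[-1.57228439 -0.00576113 -1.87725506]
free z [529.1 166.9] -16.98 68.2 0.59
both [529.  166.8] -17.26 0.78 [ 0.4  0.8 -0.5  0.4 -0.   0.1  0.7 -0.1  0.7 -0.3 -0.2  0.4  0.1  0.4
 -0.   0.5  0.   0. ]
top [529.5 167.9] -16.36 0.63 [-0.3  0.4 -0.4  0.2 -0.   0.2  0.1 -0.4  0.6 -0.4 -0.   0.   0.   0.
  0.   0.   0.   0. ]
scene [528.6 166.3] -17.7 0.17 [ 0.   0.  -0.   0.  -0.   0.   0.   0.   0.  -0.  -0.2 -0.1  0.1 -0.1
 -0.   0.1  0.1 -0. ]
foot corners top [[231.8762514  205.56007451]
 [213.45133062 261.37734414]] [[231.2 206.2]
 [214.  260.6]]
```

```bash
python3 - <<'E'
from h import *
go([533.7,174.5,78],-107.3)
E
```

```text
clk 6.58 pos [531. 168.  87.] rot [ -90.09   -0.33 -107.56] w 13.2 F [ 0.2  0.3 -6.3] q [-0.52  0.72  0.25  1.9  -0.3   0.56 -1.95]
shift units [-0.176  0.224  0.016] turn units [ 0.017 -0.052  0.066]
```

Emit:
apply_moves([
  [[-0.17,0.15,0.01,0.02,-0.05,0.06],[0,0.05,0,0,0,0],[0,0,0,0,0,0],[0,0,0,0,0,0],[0,0,0,0,0,0]],
])

```text
clock: 7.0
eef_pos: [535.5, 175.1, 80.3]
tool_rot: [-1.567, 0.003, -1.873]
force: [-0.6, -0.3, -6.9]
width: 13.3
```

```bash
python3 - <<'E'
from h import *
go([533.7,174.5,72],-107.3)
E
```

```text
clk 7.0 pos [535.5 175.1  80.3] rot [ -89.77    0.16 -107.32] w 13.3 F [-0.6 -0.3 -6.9] q [-0.52  0.73  0.24  1.9  -0.31  0.55 -1.95]
shift units [ 0.029  0.207 -0.04 ] turn units [-0.045 -0.005 -0.032]
```

Emit:
apply_moves([
  [[0.03,0.1,-0.04,-0.04,0,-0.03],[0,0.06,0,0,0,0],[0,0,0,0,0,0],[0,0,0,0,0,0],[0,0,0,0,0,0]],
])

```text
clock: 7.42
eef_pos: [533.5, 174.4, 73.5]
tool_rot: [-1.57, 0.0, -1.873]
force: [-0.4, -0.6, -8.0]
width: 13.3
```

```bash
python3 - <<'E'
from h import *
a=save('top','t3');b=save('scene','s3')
go([533.7,174.5,72],-107.3)
def c(i,x,y,w,h,k): return cv2.resize(i[y:y+h,x:x+w,::-1],None,fx=k,fy=k,interpolation=cv2.INTER_CUBIC)
im=np.zeros((600,800,3),np.uint8)
im[:560,:400]=c(a['image'],175,185,50,70,8)
im[:320,400:800]=c(b['image'],290,270,50,40,8)
im[330:600,400:800]=c(b['image'],320,265,50,34,8)[:270]
cv2.imwrite('pics/c3.png',np.clip(im*1.7,0,255).astype(np.uint8))
E
```

```text
clk 7.52 pos [533.6 174.4  73.6] rot [-8.9970e+01  1.0000e-02 -1.0732e+02] w 13.0 F [ 0.1  0.4 -8.4] q [-0.52  0.74  0.24  1.9  -0.31  0.54 -1.94]
shift units [-0.003  0.041  0.002] turn units [-0.006 -0.003 -0.002]
```

View pics/c3.png

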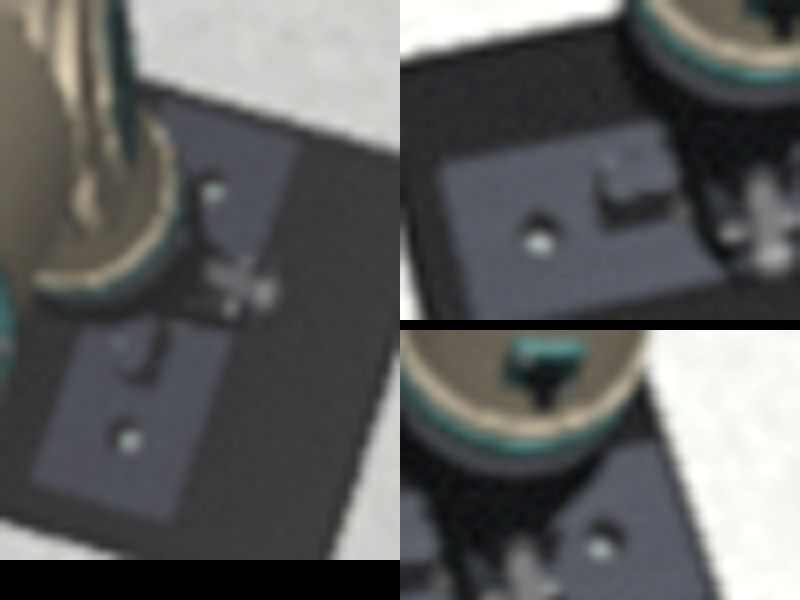

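Pins show through both holes in both views. In the top view, pins are at (213,190) and (130,441) and hole centres at (211,187) and (127,436). I'll compare these with the parallax expected if the plate were aligned.

```bash
python3 - <<'E' | tail -12
from fit import *
w=lambda z:world(f,[[55,-50,z],[-55,-50,z]])
top=73.6-21.6+10
for n,d in(('T',T),('S',S)):
    print(n,'holetop->pin tip px8',((proj(d,w(46))-proj(d,w(top)))*8).round(1).tolist())
    print('  visible disc centre (thru both faces)',((proj(d,w(top-5))-proj(d,w(top)))*8).round(1).tolist(), 'px8 per world x,y mm', [((proj(d,w(46)[:1]+e)-proj(d,w(46)[:1]))*8).round(1).tolist() for e in np.eye(3)[:2]])
E
```

```text
foot [547.3 221.9] -17.4 rms 0.77 
plate [ 573.  -203.5] -7.74 rms 0.39 [[-0.2, -0.2], [0.2, 0.1], [0.4, 0.3], [-0.6, -0.1], [0.1, 0.3], [-0.1, 0.2], [-0.7, 0.1], [-0.9, 0.0], [0.1, -0.3], [0.6, -0.6], [0.4, 0.4], [0.0, 0.4]]
plate [ 573.3 -203.6] -7.54 rms 0.27 
plate [ 572.7 -203.3] -7.98 rms 0.46 
seat [[532.15047681 173.78639736  24.        ]] head [[573.58723931 307.51371212 159.        ]]
[ 285.49691945 -314.80481677   10.        ]
[ 728.73100579 -393.72031767   10.        ]
[-1.57026720e+00  1.47691078e-04 -1.87300966e+00]
T holetop->pin tip px8 [[5.7, 8.9], [6.6, 6.7]]
  visible disc centre (thru both faces) [[1.8, 2.8], [2.1, 2.1]] px8 per world x,y mm [[[0.1, -2.3]], [[-2.4, 0.0]]]
S holetop->pin tip px8 [[-2.3, 15.1], [-6.0, 15.8]]
  visible disc centre (thru both faces) [[-0.7, 4.8], [-1.9, 5.0]] px8 per world x,y mm [[[-2.4, 1.4]], [[1.5, 2.4]]]
```

The residuals in the two cameras are opposite, as a small height error would give, so the lateral error is near zero. I'm lowering gently.

Emit:
apply_moves([
  [[0,0.12,0,0,0,0],[0,0.1,0,0,0,0],[0,0.08,0,0,0,0],[0,0,0,0,0,0],[0,0,0,0,0,0]],
])

```text
clock: 7.93
eef_pos: [533.8, 174.4, 60.3]
tool_rot: [-1.57, 0.0, -1.873]
force: [0.2, 0.3, -7.7]
width: 12.7
```

```bash
python3 - <<'E'
from h import *
go([533.7,174.5,45.6],-107.3)
E
```

```text
clk 7.93 pos [533.8 174.4  60.3] rot [-8.9950e+01  2.0000e-02 -1.0731e+02] w 12.7 F [ 0.2  0.3 -7.7] q [-0.51  0.76  0.22  1.91 -0.32  0.51 -1.94]
shift units [-0.001  0.368 -0.003] turn units [-0.009 -0.002 -0.003]
```

Emit:
apply_moves([
  [[0,0.08,0,0,0,0],[0,0.08,0,0,0,0],[0,0.06,0,0,0,0],[0,0,0,0,0,0],[0,0,0,0,0,0]],
])

```text
clock: 8.35
eef_pos: [533.8, 174.4, 50.4]
tool_rot: [-1.57, 0.0, -1.873]
force: [0.2, 0.0, -7.7]
width: 13.2
```

```bash
python3 - <<'E'
from h import *
go([533.7,174.5,45.6],-107.3)
E
```

```text
clk 8.35 pos [533.8 174.4  50.4] rot [-8.9960e+01  1.0000e-02 -1.0732e+02] w 13.2 F [ 0.2  0.  -7.7] q [-0.5   0.78  0.22  1.91 -0.33  0.49 -1.93]
shift units [-0.002  0.119 -0.004] turn units [-0.008 -0.003 -0.002]
```

Emit:
apply_moves([
  [[0,0.05,0,0,0,0],[0,0.03,0,0,0,0],[0,0.02,0,0,0,0],[0,0.02,0,0,0,0],[0,0,0,0,0,0]],
])

```text
clock: 8.77
eef_pos: [534.2, 174.5, 45.8]
tool_rot: [-1.569, 0.001, -1.873]
force: [-0.9, -0.3, -6.8]
width: 12.8
```

Emit:
apply_moves([
  [[0,0.03,0,0,0,0],[0,0.03,0,0,0,0],[0,0,0,0,0,0]],
])

```text
clock: 9.02
eef_pos: [534.3, 174.5, 46.1]
tool_rot: [-1.569, 0.002, -1.873]
force: [-0.7, -0.5, -9.4]
width: 12.8
```

Emit:
apply_moves([
  [[0,0.06,0,0,0,0],[0,0.06,0,0,0,0],[0,0.06,0,0,0,0]],
])

```text
clock: 9.27
eef_pos: [534.3, 174.6, 45.6]
tool_rot: [-1.57, 0.005, -1.873]
force: [-6.7, -0.7, 18.5]
width: 12.8
```

```bash
python3 - <<'E'
from h import *
go([533.7,174.5,45.6],-107.3)
E
```

```text
clk 9.27 pos [534.3 174.6  45.6] rot [ -89.93    0.28 -107.29] w 12.8 F [-6.7 -0.7 18.5] q [-0.5   0.78  0.21  1.91 -0.33  0.48 -1.93]
shift units [ 0.008 -0.    -0.014] turn units [-0.014  0.002 -0.057]
```

Firm contact at z = 45.6, exactly the expected seated height (24 + 21.6). I'll relax the push, open, then lift.

Emit:
apply_moves([
  [[0,0,0,0,0,0],[0,0,0,0,0,0],[0,0,0,0,0,0]],
])

```text
clock: 9.52
eef_pos: [534.3, 174.5, 46.3]
tool_rot: [-1.569, 0.005, -1.873]
force: [-0.2, -0.6, -6.9]
width: 12.9
```

Emit:
apply_moves([
  [[0,0,0,0,0,0],[0,0,0,0,0,0],[0,0,0,0,0,0],[0,0,0,0,0,0],[0,0,0,0,0,0],[0,0,0,0,0,0],[0,0,0,0,0,0],[0,0,0,0,0,0]],
], claw=85)

```text
clock: 10.18
eef_pos: [539.0, 175.7, 47.8]
tool_rot: [-1.561, 0.01, -1.873]
force: [-1.1, 0.0, 0.1]
width: 85.0
```

Emit:
apply_moves([
  [[0,-0.2,0,0,0,0],[0,-0.4,0,0,0,0],[0,-0.7,0,0,0,0],[0,-0.8,0,0,0,0],[0,-0.8,0,0,0,0],[0,-0.8,0,0,0,0],[0,-0.8,0,0,0,0],[0,-0.5,0,0,0,0]],
])

```text
clock: 10.85
eef_pos: [532.6, 172.5, 254.5]
tool_rot: [-1.571, 0.003, -1.875]
force: [0.4, -0.5, -0.4]
width: 84.8
```

```bash
python3 - <<'E'
from h import *
go([573.6,307.5,260],-107.2)
a=save('top','t4');b=save('scene','s4')
def c(i,x,y,w,h,k): return cv2.resize(i[y:y+h,x:x+w,::-1],None,fx=k,fy=k,interpolation=cv2.INTER_CUBIC)
im=np.zeros((600,800,3),np.uint8)
im[:500,:400]=c(a['image'],130,170,100,125,4)
im[:500,400:800]=c(b['image'],280,255,100,125,4)
cv2.imwrite('pics/c4.png',np.clip(im*1.7,0,255).astype(np.uint8))
E
```

```text
clk 10.85 pos [532.6 172.5 254.5] rot [ -90.03    0.15 -107.41] w 84.8 F [ 0.4 -0.5 -0.4] q [-0.59  0.49  0.35  1.75 -0.21  0.93 -2.03]
shift units [-3.527 -0.129 -0.032] turn units [ 0.005 -0.041 -0.03 ]
```

View pics/c4.png

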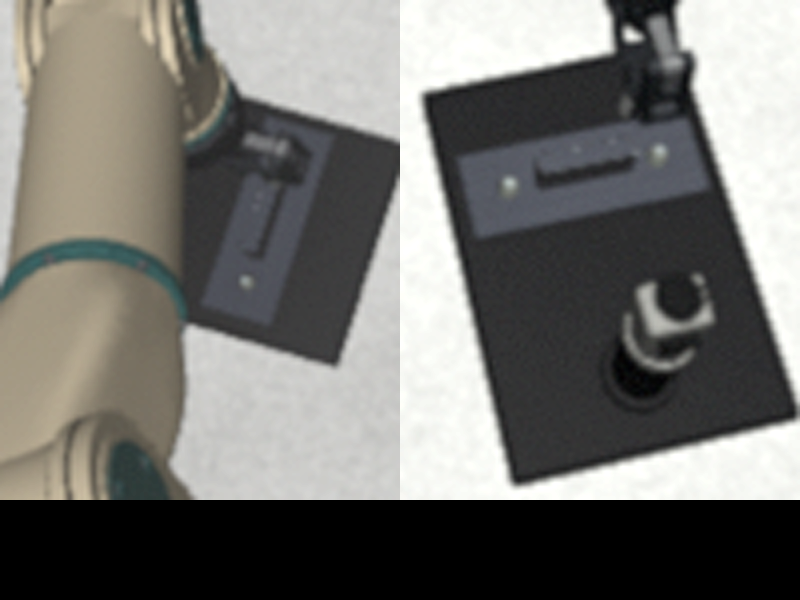

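Pins protrude through both plate holes, at (509,186) and (660,154) in the scene crop, and the plate lies square on the foot. Next I check flushness numerically and cross-check the head's position from the cup.

```bash
python3 - <<'E' | tail -6
from fit import *
c4=lambda p:(np.array(p,float)+.5)/4-.5+[280,255]
q=f
for z in (34,40): print('plate top z',z,((proj(S,world(q,[[85,-80,z],[85,-20,z],[-85,-20,z],[55,-50,z+8],[-55,-50,z+8]]))-[280,255]+.5)*4-.5+[400,0]).round(0).tolist())
print('seen [458,158],[476,240],[711,188] pins [509,186],[660,154]')
print('cup T',ray(T,full([55,103],130,175,0,0),217),'S',ray(S,full([282,278],280,260,0,0),217))
go([573.6,307.5,260],-107.2)
E
```

```text
plate top z 34 [[458.0, 158.0], [478.0, 239.0], [710.0, 188.0], [509.0, 185.0], [659.0, 153.0]]
plate top z 40 [[458.0, 155.0], [478.0, 236.0], [712.0, 185.0], [510.0, 182.0], [660.0, 150.0]]
seen [458,158],[476,240],[711,188] pins [509,186],[660,154]
cup T [571.98775028 308.01863699 217.        ] S [571.6314828  308.40645666 217.        ]
clk 10.95 pos [534.1 172.9 255.3] rot [ -89.82    0.32 -107.4 ] w 85.2 F [0.7 0.4 0.8] q [-0.59  0.49  0.35  1.75 -0.21  0.93 -2.03]
shift units [-3.505 -0.097 -0.064] turn units [-0.035 -0.04  -0.064]
```

Emit:
apply_moves([
  [[-0.4,-0.1,0,0,0,0],[-0.6,0,0,0,0,0],[-0.6,0,0,0,0,0],[-0.6,0,0,0,0,0],[-0.6,0,0,0,0,0],[-0.4,0,0,0,0,0],[0,0,0,0,0,0],[0,0,0,0,0,0]],
])

```text
clock: 11.62
eef_pos: [570.5, 296.8, 259.5]
tool_rot: [-1.572, 0.003, -1.879]
force: [0.7, -1.4, 1.5]
width: 84.9
```

```bash
python3 - <<'E'
from h import *
go([573.6,307.5,230],-107.2)
E
```

```text
clk 11.62 pos [570.5 296.8 259.5] rot [ -90.05    0.15 -107.67] w 84.9 F [ 0.7 -1.4  1.5] q [-0.72  0.61  0.34  1.51 -0.23  1.06 -2.21]
shift units [-0.277  0.737 -0.006] turn units [ 0.01  -0.094 -0.029]
```

Plate flush to within a pixel (z = 34 fits, 40 does not); cup agrees with the head estimate to 2 mm.

Emit:
apply_moves([
  [[-0.15,0.3,0,0,-0.09,-0.03],[-0.12,0.4,0,0,0,0],[0,0.3,0,0,0,0],[0,0,0,0,0,0],[0,0,0,0,0,0]],
])

```text
clock: 12.03
eef_pos: [572.2, 302.3, 215.0]
tool_rot: [-1.574, -0.005, -1.875]
force: [0.1, 0.3, 0.2]
width: 85.1
```

```bash
python3 - <<'E'
from h import *
go([572.8,308,163],-107.2)
E
```

```text
clk 12.03 pos [572.2 302.3 215. ] rot [ -90.18   -0.31 -107.42] w 85.1 F [0.1 0.3 0.2] q [-0.72  0.66  0.33  1.54 -0.24  0.98 -2.2 ]
shift units [-0.148  1.299 -0.025] turn units [ 0.036 -0.044  0.062]
```

Emit:
apply_moves([
  [[-0.14,0.2,-0.02,0.03,-0.04,0.06],[0,0.3,0,0,0,0],[0,0.3,0,0,0,0],[0,0.25,0,0,0,0],[0,0.15,0,0,0,0],[0,0,0,0,0,0],[0,0,0,0,0,0]],
])

```text
clock: 12.62
eef_pos: [573.7, 306.2, 163.2]
tool_rot: [-1.57, 0.0, -1.874]
force: [-0.3, -0.2, 0.6]
width: 85.1
```

```bash
python3 - <<'E'
from h import *
go([572.8,308,163],-107.2)
E
```

```text
clk 12.62 pos [573.7 306.2 163.2] rot [-8.9950e+01  2.0000e-02 -1.0735e+02] w 85.1 F [-0.3 -0.2  0.6] q [-0.71  0.72  0.31  1.59 -0.26  0.87 -2.18]
shift units [-0.036  0.005 -0.036] turn units [-0.01  -0.03  -0.005]
```

Emit:
apply_moves([
  [[-0.04,0,-0.03,0,0,0],[0,0,0,0,0,0],[0,0,0,0,0,0],[0,0,0,0,0,0]],
], claw=42)

```text
clock: 12.95
eef_pos: [573.9, 308.7, 164.6]
tool_rot: [-1.568, 0.002, -1.874]
force: [-0.3, -0.2, 0.0]
width: 42.0
```

Emit:
apply_moves([
  [[0,0,0,0,0,0],[0,0,0,0,0,0],[0,0,0,0,0,0],[0,0,0,0,0,0],[0,0,0,0,0,0],[0,0,0,0,0,0]],
], claw=0)

```text
clock: 13.45
eef_pos: [574.0, 308.6, 165.8]
tool_rot: [-1.567, 0.003, -1.873]
force: [-1.1, -1.6, -0.9]
width: 29.7
```

```bash
python3 - <<'E'
from h import *
go([572.8,308,163],-107.2)
b=save('scene','s5')
cv2.imwrite('pics/c5.png',np.clip(cv2.resize(b['image'][240:390,270:400,::-1],None,fx=4,fy=4,interpolation=cv2.INTER_CUBIC)*1.7,0,255).astype(np.uint8))
E
```

```text
clk 13.45 pos [574.  308.6 165.8] rot [ -89.8    0.2 -107.3] w 29.7 F [-1.1 -1.6 -0.9] q [-0.71  0.72  0.31  1.59 -0.26  0.87 -2.18]
shift units [ 0.023  0.071 -0.026] turn units [-0.04  -0.02  -0.039]
```

View pics/c5.png

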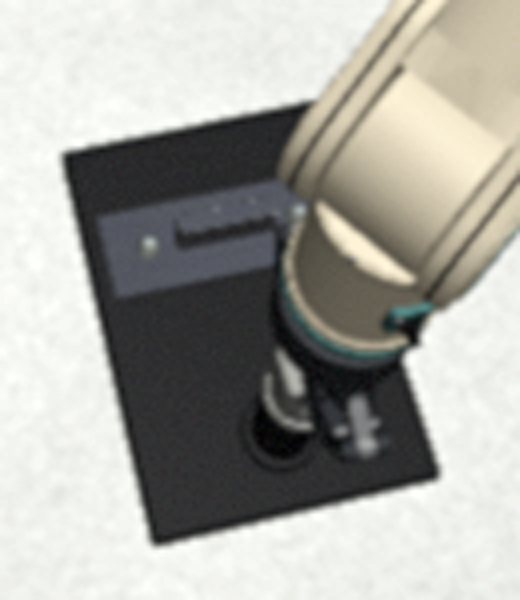

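Opening 29.7 mm (readings run about 1.2 mm low, as on the 14 mm rib), so it's 31 mm and the button is fully in. The image shows the gripper around the head at about (310,380). I'm pulling up in steps.

Emit:
apply_moves([
  [[0,-0.1,0,0,0,0],[0,-0.15,0,0,0,0],[0,-0.2,0,0,0,0],[0,-0.2,0,0,0,0],[0,-0.2,0,0,0,0],[0,-0.1,0,0,0,0]],
])

```text
clock: 14.0
eef_pos: [574.0, 308.5, 205.8]
tool_rot: [-1.567, 0.003, -1.873]
force: [0.4, -1.1, -4.2]
width: 29.7
```

```bash
python3 - <<'E'
from h import *
go([574,308.6,266.8],-107.3)
E
```

```text
clk 14.0 pos [574.  308.5 205.8] rot [ -89.81    0.16 -107.31] w 29.7 F [ 0.4 -1.1 -4.2] q [-0.72  0.67  0.32  1.55 -0.25  0.95 -2.2 ]
shift units [-0.005 -1.526  0.004] turn units [-0.039 -0.003 -0.032]
```

Emit:
apply_moves([
  [[0,-0.15,0,0,0,0],[0,-0.2,0,0,0,0],[0,-0.25,0,0,0,0],[0,-0.25,0,0,0,0],[0,-0.2,0,0,0,0],[0,-0.15,0,0,0,0],[0,-0.05,0,0,0,0],[0,0,0,0,0,0]],
])

```text
clock: 14.67
eef_pos: [574.1, 308.6, 264.0]
tool_rot: [-1.566, 0.005, -1.873]
force: [1.2, -0.9, -2.5]
width: 29.6
```

```bash
python3 - <<'E'
from h import *
go([574,308.6,266.8],-107.3)
E
```

```text
clk 14.67 pos [574.1 308.6 264. ] rot [ -89.7     0.29 -107.29] w 29.6 F [ 1.2 -0.9 -2.5] q [-0.73  0.62  0.34  1.49 -0.22  1.07 -2.22]
shift units [-0.001 -0.071 -0.001] turn units [-0.06   0.001 -0.058]
```

Emit:
apply_moves([
  [[0,-0.04,0,0,0,0],[0,-0.04,0,0,0,0],[0,-0.02,0,0,0,0]],
])

```text
clock: 14.92
eef_pos: [574.0, 308.6, 267.8]
tool_rot: [-1.566, 0.005, -1.873]
force: [0.4, 0.3, -3.8]
width: 29.3
```

Emit:
apply_moves([
  [[0,-0.03,0,0,0,0],[0,-0.03,0,0,0,0]],
])

```text
clock: 15.08
eef_pos: [574.0, 308.6, 267.9]
tool_rot: [-1.566, 0.003, -1.873]
force: [3.9, 1.0, -10.8]
width: 29.3
```

Emit:
apply_moves([
  [[0,0,0,0,0,0],[0,0,0,0,0,0],[0,0,0,0,0,0],[0,0,0,0,0,0]],
])

```text
clock: 15.42
eef_pos: [574.0, 308.5, 267.8]
tool_rot: [-1.567, 0.003, -1.873]
force: [1.2, -0.1, -6.1]
width: 29.4
```

```bash
python3 - <<'E'
from h import *
go([574,308.6,266.8],-107.3)
b=save('scene','s6'); a=save('top','t6')
im=np.hstack([cv2.resize(b['image'][230:390,270:400,::-1],None,fx=3,fy=3,interpolation=cv2.INTER_CUBIC),cv2.resize(a['image'][150:310,130:260,::-1],None,fx=3,fy=3,interpolation=cv2.INTER_CUBIC)])
cv2.imwrite('pics/c6.png',np.clip(im*1.7,0,255).astype(np.uint8))
E
```

```text
clk 15.42 pos [574.  308.5 267.8] rot [ -89.76    0.18 -107.31] w 29.4 F [ 1.2 -0.1 -6.1] q [-0.73  0.62  0.34  1.48 -0.22  1.08 -2.22]
shift units [-0.001  0.026 -0.001] turn units [-0.048 -0.002 -0.036]
```

View pics/c6.png

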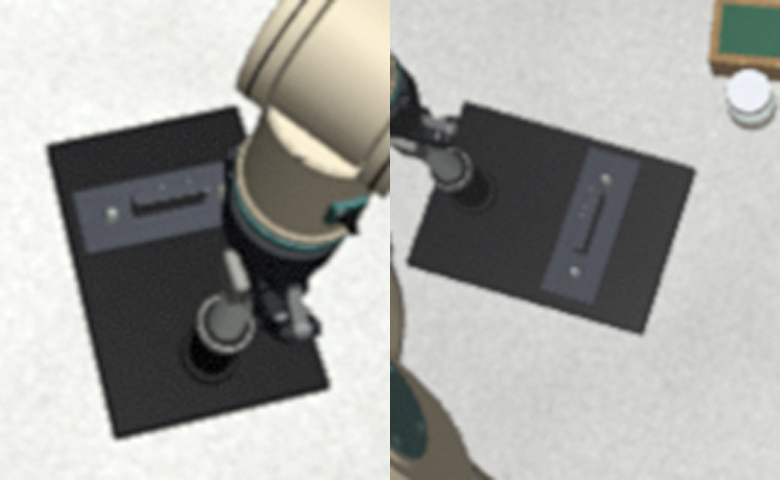

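The post is extended below the gripped head: tube top at (225,320) in the scene view, post running up to about (235,265). The plate is square on its pins, at (606,178) and (575,271) in the top view. The jar and carton are undisturbed, so I'm handing in.

```bash
python3 -c "
from h import *
print(finish_job()); s=readout.read_state(); print(s['clock'],s['eef_pos'],s['width'],s['force'])"
```

```text
the job is handed in; nothing more can be done
None
the job is handed in; nothing more can be done
```

I seated the left-most plate on the two pins, holding it all the way down, and let go once it was flush. I then gripped the tee's head with the button in and pulled the post up to its solid end. I handed the job in at about 15.5 s while holding it there; the hand-in gives no verdict.

**Plate:** contact came at the expected seated height. After release, the plate's corners and pins in the scene image matched a flush plate to within about half a camera pixel. The last image shows it still square on both pins.

**Post and button:**
- **Post:** it rose 102 mm, and I felt the solid end as a brief pull of about 11 N, so it is just past the 100 mm second stop.
- **Button:** the opening read 29.4 mm against 31 mm expected. The sensor also read about 1.2 mm low on the 14 mm rib, so I take the button as fully in.

**Forces:** the largest wrist force I read was about 20 N, while pressing the plate down.

**Left alone:** the jar and carton look undisturbed in the last image. I did not check the bat at the end, but the arm only passed it high up early on.

**Disagreement:** just before lowering the plate, the two cameras gave opposite residuals of about 2 mm. I took this as a height error and lowered anyway; the plate went down without side force.

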